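# Lamp off, then open the counterweighted UV shield

## Task

The culture dish on the UV viewing box is ready to come out: first switch the lamp off by pressing down the raised end of the red rocker, and only then push the clear shield up past its balance point, so that it stays standing open on its own. Use light fingertip pushes only: grip nothing, lift nothing loose, and leave the dish, the small blue-capped bottle and the marker pen where they are.

Things in the scene. Friction and masses are not known exactly. Their poses are not given: they have to be found in the camera images.
- uv_box: White UV viewing box, fixed to the worktop, 206 (x) x 236 (y) x 70 mm high, violet glass on top. Origin: centre of its underside. Its own -x side is the front, facing the robot at yaw 0 (turned up to 20 degrees). A switch pod, 58 mm high, adjoins its right (-y) side: own x -0.097 to 0.007, y -0.215 to -0.111. The shut shield overhangs the box front (own x -0.103) by 39 mm.
- shield (a joint): Hinge of the clear yellowish shield, rad: 0 = shut (level), grows as the front goes up, 1.75 = open, leaning 10 degrees back beyond vertical on its stops. The steel counterweights on its cranked arms balance it near 0.9 rad: below that it falls shut, above it swings on to the stops by itself, damped. About 1 N up at the rail starts it moving.
- shield_pivot (a point): Middle of the shield's pivot line, at own (0.08, 0, 0.105) of the box; the line runs along the box's own y. It stays put as the shield turns. The arms run at own y = +-0.127; the counterweights (42 mm in diameter) stand 60 mm behind the pivot, outside the box sides.
- shield_rail (a point): Centre of the shield's black front rail, 215 mm from the pivot line, 105 mm above the worktop when shut. The rail is 228 mm long (box y), 14 mm deep, 12 mm thick; below it is free space down to the worktop, 25 mm deep between its back edge and the box front. The clear sheet behind it is 240 mm wide, 5 mm thick.
- lamp_switch (a joint): Red rocker switch on the pod, 36 (x) x 24 (y) mm, pivot in its middle at own (-0.045, -0.190, 0.0655) of the box, rad: 0 = lamp on (the end nearer the robot is raised), 0.40 = lamp off (that end fully down). Stays where it is left; about 3 N on the raised end moves it.
- switch_end (a point): Point on the rocker's upper face, 12 mm in front of its pivot (own -x), in the middle of its raised end: press here straight down; it goes down about 5 mm in all.
- dish_mid (a point): Centre of a round culture dish, 91 mm across and 15 mm high, lying on the glass under the shield. Loose; leave it alone.
- ink_bottle_mid (a point): Centre of a small bottle with a blue cap, 45 mm across and 87 mm high, standing beside the switch pod. Loose; leave it alone.
- marker_mid (a point): Centre of a marker pen with black cap, 138 mm long, 14 mm high, lying at the left of the box. Loose; leave it alone.

How it is judged (in metres and radians):
On the way, in this order (a step that is already met when the one before it is completed fails the run):
1. the lamp is switched off at the rocker (value of joint lamp_switch above 0.33 rad), for 0.2 s.
2. the shield is pushed up past its balance point and reaches its open stops (value of joint shield above 1.6 rad), for 0.2 s.
At the end, for the whole second after the job is handed in: The rocker is pressed to off (over 0.33 of 0.40 rad), the shield stands open by itself on its stops (over 1.6 rad, still), and dish (15 mm), bottle (20 mm) and pen (30 mm) are where they were (value of joint lamp_switch above 0.33 rad and value of joint shield above 1.6 rad and velocity of joint shield between -0.1 and 0.1 rad/s and distance of dish_mid from where it was at the start of the episode below 0.015 m and distance of ink_bottle_mid from where it was at the start of the episode below 0.02 m and distance of marker_mid from where it was at the start of the episode below 0.03 m); the robot touches nothing.
It fails at once if the shield is raised while the lamp is still on (value of joint shield above 0.12 rad and value of joint lamp_switch below 0.3 rad).
It fails at once if the shield or switch is gripped or forced (fingers press on the viewing box with over 35 N) (contact force between the fingers and uv_box above 35 N).
It fails at once if the dish is shoved or lifted (distance of dish_mid from where it was at the start of the episode above 0.02 m).
It fails at once if the small bottle is shoved, lifted or tipped (distance of ink_bottle_mid from where it was at the start of the episode above 0.03 m or angle between ink_bottle_mid's own z axis and vertical above 0.4 rad).
It fails at once if the marker pen is shoved or lifted (distance of marker_mid from where it was at the start of the episode above 0.04 m).
It also fails if it takes over 43 s, if anything falls off the work surface, if the arm or the gripper's body presses on something with over 40 N, if the wrist force passes 120 N, or if a joint passes its speed limit or range.

## Robot

A 6-joint arm with a two-finger parallel gripper is mounted at the origin on a cart in front of the work surface, level with it; the furniture and walls round the work are solid. World frame = base frame: x ahead of the robot, y to its left, z up, the work surface at z = 0. Lengths are in mm, angles in rad, forces in N, time in s.
With the tool pointing down it reaches from about 300 to 850 mm from the base axis. Payload 5.4 kg.
Tool frame: the origin (TCP) lies midway between the tips of the shut fingers; the grasp point (between the pads) lies 19 mm behind it; z points along the fingers, y is the line along which they close (so a half turn about z gives the same grasp; the last joint's range is limited). The gripper opens to 85 mm and grips with 20 to 120 N. Pads are 22 mm wide; open, the fingers measure 114 mm over their backs; the gripper's body (76 mm by 85 mm) begins 54 mm behind the grasp point. The pads swing forward as they close: fully open they stand 13 mm farther back than shut.
Start: joints at [-1.431, 0.158, 1.597, -0, 1.386, -0.21], TCP at [197.034, -540.17, 231.299] pointing down, gripper open.
Joint ranges: [-2.91, 2.91], [-0.94, 2.29], [0.18, 2.7], [-1.29, 4.43], [0.17, 2.64], [-3, 3]. Speed limits (rad/s): [2.57, 2.57, 3.14, 3.14, 3.14, 3.14].

## Interface

Orientations are given as a unit quaternion [x, y, z, w].
In Python, from rig import arm gives the robot as it stands. Calls block until the motion is done:
- arm.goto(position, orientation): joint-space move of the TCP to a pose.
- arm.servo_line(position, vel=150, ori=None, threshold=None): straight line of the TCP; ori=None keeps the orientation; vel is the mean speed in mm/s. With threshold (N) it stops when the force on the tool has changed by that much, and returns True; else False.
- arm.set_joints(angles): joint-space move.
- arm.let_go() and arm.clamp(grip_force=None): open the fingers fully, or close them until they stop; grip_force is the grip in N (None keeps the last).
- arm.pause(seconds).
- arm.solve_ik(position, orientation): joint angles nearest the present ones, or None.
- arm.get_obs(): the state.
- arm.get_image(name): name is "scene" or "top" or "wrist"; returns a dict with "frame" (420x560x3 uint8, red, green, blue), "range_z" (420x560 float32, mm along the optical axis (not along the pixel's ray), 0 where there is no reading), "fov_y" (degrees; the focal length in pixels is half the picture's height over the tangent of half this angle, whatever the lens; pixels are square), "cx", "cy" (the principal point, pixels), "R" (3x3) and "t" (3): a world point X has camera coordinates R X + t. Camera axes: x right, y down, z forward; pixel columns grow to the right and rows downward; lengths in mm; the calibration is good to about 2 mm. The wrist camera is an equidistant fisheye: a pixel r from the principal point sees the ray r / f radians off the axis. A picture is of the moment at which its call begins.
A pose or a line that the arm cannot do raises arm.MotionError and nothing moves.
- arm.finish_job(): hands the job in; it is judged then, once.
The state is a dict: "time": time; "qpos": joint angles; "joint_vel": joint speeds; "joint_torque": joint torques, N m; "tool_pos": TCP position; "ee_rot": TCP orientation; "ft_force": force on the tool from outside, world axes, zero at the start; "moment": the same for the moment, N m; "finger_gap": opening from 0.0 (shut) to 1.0 (fully open); "gripper_force": force on a finger pad.
Only numpy, scipy, OpenCV 4.12 (cv2) and the standard library are available. Lean on these libraries where they do the work, as an engineer would, in place of code of your own. Each camera call takes 0.05 s, during which the arm holds its last target. There are 200 camera calls.

## Working session

There is one attempt and no reset: what is moved stays moved. The work goes in short steps, each a Python script; the robot and the scene stay as the last script left them, time stands still between calls to the robot, and variables do not carry over. Pictures are saved under pics/ and viewed, at most 10 in all, crops included, and the job is handed in when it is done.

```bash
mkdir -p pics; cat > h.py <<'E'
import numpy as np, cv2
from rig import arm
def save(n,f): cv2.imwrite(f'pics/{n}.png',f[:,:,::-1])
def cloud(im):
    H,W=im['range_z'].shape; f=H/2/np.tan(np.radians(im['fov_y'])/2)
    u,v=np.meshgrid(np.arange(W),np.arange(H)); z=im['range_z']
    P=np.stack([(u-im['cx'])/f*z,(v-im['cy'])/f*z,z],-1)
    return (P-im['t'])@im['R']
E
python3 - <<'E'
from h import *
import pickle
for n in('top','scene'):
    im=arm.get_image(n); save(n,im['frame']); pickle.dump(im,open(n+'.pkl','wb'))
    print(n,im['fov_y'],im['cx'],im['cy'],-im['R'].T@im['t'],im['R'][2])
o=arm.get_obs(); print(o['time'],o['tool_pos'],o['ee_rot'],o['finger_gap'])
E
```

```text
top 54.52023348808913 280.9082151241891 215.11283853728676 [ 414.27401778 -108.69089941 1133.75891483] [ 0.19919309  0.01478284 -0.97984875]
scene 48.515621106541666 275.5048092235197 206.83681552108462 [263.86116633 428.49495276 803.4911632 ] [ 0.38730413 -0.53567763 -0.75036324]
0.1 [ 196.9483451  -539.63850084  230.41041025] [ 9.84742820e-01  1.74013933e-01  2.55722547e-05 -8.54297595e-04] 1.0019373826761873
```

View pics/top.png

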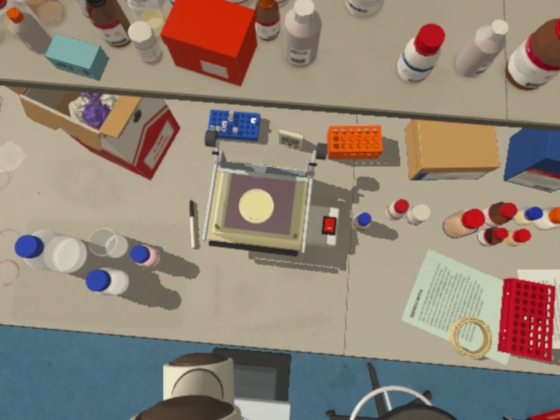

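View pics/scene.png

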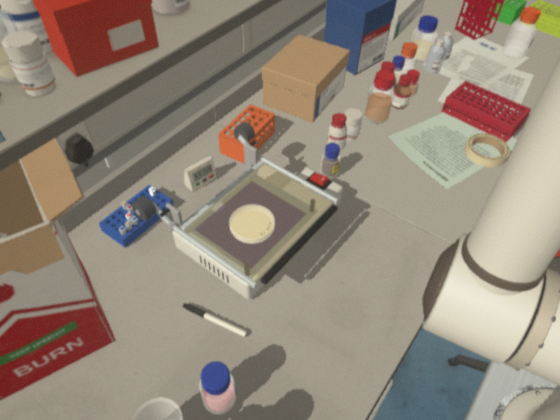

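The top view shows the rocker at (329,225), the rail from about (208,242) to (307,251), the dish at (256,206), the bottle cap at (363,220) and the pen at (194,225). Next I measure these.

```bash
cat >> h.py <<'E'
def ray(im,u,v,zp):
    H=im['range_z'].shape[0]; f=H/2/np.tan(np.radians(im['fov_y'])/2)
    d=np.array([(u-im['cx'])/f,(v-im['cy'])/f,1])@im['R']; c=-im['R'].T@im['t']
    return c+d*(zp-c[2])/d[2]
E
python3 - <<'E'
from h import *
import pickle
for n in('top','scene'):
    im=pickle.load(open(n+'.pkl','rb')); P=cloud(im); hsv=cv2.cvtColor(im['frame'],cv2.COLOR_RGB2HSV)
    h,s,v=[hsv[...,i].astype(int) for i in range(3)]
    X,Y,Z=P[...,0],P[...,1],P[...,2]
    red=((h<8)|(h>172))&(s>150)&(v>90)&(Z>45)&(Z<85)&(X>300)&(X<520)&(Y>-330)&(Y<-100)
    q=np.argwhere(red); print(n,'red',len(q),q.mean(0),P[red].mean(0),'ray',ray(im,q[:,1].mean(),q[:,0].mean(),67))
    print(cv2.minAreaRect(np.array([ray(im,b,a,67)[:2] for a,b in q],np.float32)))
    rail=(v<60)&(Z>96)&(Z<120)&(X>280)&(X<460)&(Y>-250)&(Y<150)
    nn,l,st,_=cv2.connectedComponentsWithStats(rail.astype(np.uint8)); k=1+st[1:,4].argmax()
    q=np.argwhere(l==k); p=np.array([ray(im,b,a,110)[:2] for a,b in q],np.float32)
    c,sz,a=cv2.minAreaRect(p); print('rail',len(q),P[l==k].mean(0),c,sz,a, cv2.boxPoints((c,sz,a)).round(1).tolist())
    blue=(h>105)&(h<130)&(s>120)&(Z>70)&(Z<100)&(X>300)&(X<600)&(Y<-150)&(Y>-450)
    print('cap',blue.sum(),P[blue].mean(0))
    dish=(h>18)&(h<35)&(v>170)&(Z>75)&(Z<125)&(X>350)&(X<600)&(abs(Y)<120); print('dish',dish.sum(),P[dish].mean(0))
im=pickle.load(open('top.pkl','rb'))
save('topc',cv2.resize(im['frame'][120:270,170:390],None,fx=3.6,fy=3.6,interpolation=2))
E
```

```text
top red 0 [nan nan] [nan nan nan] ray [nan nan nan]<stdin>:8: RuntimeWarning: Mean of empty slice.
  ret = um.true_divide(
  ret = ret.dtype.type(ret / rcount)
Traceback (most recent call last):
cv2.error: OpenCV(4.12.0) /io/opencv/modules/imgproc/src/convhull.cpp:143: error: (-215:Assertion failed) total >= 0 && (depth == CV_32F || depth == CV_32S) in function 'convexHull'
```

```bash
python3 - <<'E'
from h import *
import pickle
for n,pts in(('top',[(329,225),(340,225),(363,220),(256,206),(258,247),(250,300),(194,230)]),('scene',[(319,180),(252,223),(290,255)])):
    im=pickle.load(open(n+'.pkl','rb')); P=cloud(im)
    for u,v in pts: print(n,u,v,P[v,u].round(0),im['range_z'][v,u],im['frame'][v,u],ray(im,u,v,67).round())
im=pickle.load(open('top.pkl','rb'))
save('topc',cv2.resize(im['frame'][120:270,170:390],None,fx=3.6,fy=3.6,interpolation=2))
E
```

```text
top 329 225 [ 615. -222.   68.] 1082.7927 [197  24  14] [ 616. -222.   67.]
top 340 225 [ 631. -261.   -1.] 1153.2928 [104  97  83] [ 618. -251.   67.]
top 363 220 [ 632. -307.   90.] 1063.0011 [ 46  62 161] [ 637. -312.   67.]
top 256 206 [642. -27. 104.] 1055.823 [229 214 150] [650. -24.  67.]
top 258 247 [536. -43. 109.] 1028.7936 [44 40 38] [541. -40.  67.]
top 250 300 [402. -28.  -1.] 1110.9794 [174 163 143] [403. -33.  67.]
top 194 230 [580. 147.   8.] 1139.7815 [128 119 102] [571. 133.  67.]
scene 319 180 [ 613. -216.   71.] 1029.5643 [177  59  53] [ 615. -220.   67.]
scene 252 223 [634.  -7. 109.] 897.9139 [219 204 159] [656. -33.  67.]
scene 290 255 [530.  12. 112.] 845.0533 [49 49 45] [548. -15.  67.]
```

View pics/topc.png

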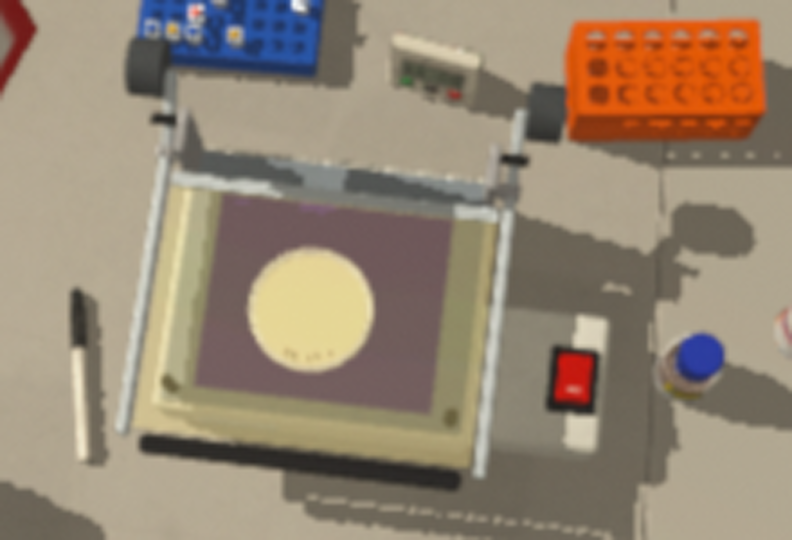

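The crop shows the rail from (140,443) to (460,482), the rocker in its black frame at (574,380), and the counterweights at (148,65) and (545,112). The box is turned a few degrees, and my search windows were too near. I'll widen them.

```bash
python3 - <<'E'
from h import *
import pickle
for n in('top','scene'):
    im=pickle.load(open(n+'.pkl','rb')); P=cloud(im); hsv=cv2.cvtColor(im['frame'],cv2.COLOR_RGB2HSV)
    h,s,v=[hsv[...,i].astype(int) for i in range(3)]
    X,Y,Z=P[...,0],P[...,1],P[...,2]
    red=((h<8)|(h>172))&(s>120)&(v>90)&(Z>45)&(Z<90)&(X>560)&(X<680)&(Y>-280)&(Y<-160)
    q=np.argwhere(red); print(n,'red',len(q),q.mean(0),P[red].mean(0),'ray',ray(im,q[:,1].mean(),q[:,0].mean(),67))
    print(cv2.minAreaRect(np.array([ray(im,b,a,67)[:2] for a,b in q],np.float32)))
    rail=(v<75)&(Z>90)&(Z<125)&(X>480)&(X<600)&(Y>-250)&(Y<150)
    nn,l,st,_=cv2.connectedComponentsWithStats(rail.astype(np.uint8)); k=1+st[1:,4].argmax()
    q=np.argwhere(l==k); p=np.array([ray(im,b,a,110)[:2] for a,b in q],np.float32)
    c,sz,a=cv2.minAreaRect(p); print('rail',len(q),P[l==k].mean(0),c,sz,a, cv2.boxPoints((c,sz,a)).round(1).tolist())
    d=np.linalg.svd(p-p.mean(0),full_matrices=0)[2][0]; yaw=np.arctan2(-d[0]*np.sign(d[1]),abs(d[1]));c=np.array(c)
    R=np.array([[np.cos(yaw),-np.sin(yaw)],[np.sin(yaw),np.cos(yaw)]])
    print('yaw deg',np.degrees(yaw),'box origin from rail',c+R@[.135e3,0],'rocker pred',c+R@[90,-190],'bottle')
    blue=(h>105)&(h<130)&(s>120)&(Z>70)&(Z<100)&(X>550)&(X<700)&(Y<-250)&(Y>-350)
    print('cap',blue.sum(),P[blue].mean(0))
    w=(v>150)&(s<70)&(Z>52)&(Z<64)&(X>540)&(X<720)&(Y<-170)&(Y>-300); print('pod white',P[w].min(0),P[w].max(0))
for x,y,z,t in((570,-225,150,0),(540,-40,60,0),(540,-40,60,-.6),(700,-60,330,0)):
    pass
E
```

```text
top red 137 [224.54744526 329.        ] [ 616.28477777 -221.95954875   69.54829479] ray [ 616.72265659 -222.22352699   67.        ]
((616.9088745117188, -222.21568298339844), (35.69388198852539, 26.587709426879883), 3.458512783050537)
rail 433 [531.97569169 -33.79395257 110.65282065] (532.0054931640625, -29.99193572998047) (224.03492736816406, 13.1412935256958) 87.81541442871094 [[521.2000122070312, -141.6999969482422], [534.2999877929688, -142.1999969482422], [542.7999877929688, 81.69999694824219], [529.7000122070312, 82.19999694824219]]
yaw deg -2.2104359 box origin from rail [666.90503907 -35.19886082] rocker pred [ 614.61025883 -223.32183929] bottle
cap 117 [ 636.46608012 -310.50015279   86.83453081]
pod white [ 564.17540445 -299.99718143   52.61927832] [ 665.2962129  -218.00505668   62.1784665 ]
scene red 148 [178.98648649 318.39864865] [ 615.74779458 -218.30837021   70.61191912] ray [ 617.42817423 -221.48502438   67.        ]
((617.6511840820312, -222.32754516601562), (36.569793701171875, 29.170583724975586), 1.193202257156372)
rail 713 [532.06170378 -18.51250746 110.80955416] (532.3770141601562, -26.87572479248047) (226.7475128173828, 14.32503604888916) 88.18460083007812 [[521.5999755859375, -140.0], [535.9000244140625, -140.39999389648438], [543.0999755859375, 86.19999694824219], [528.7999877929688, 86.69999694824219]]
yaw deg -1.969618 box origin from rail [667.29725599 -31.51561413] rocker pred [ 615.79362743 -219.85673212] bottle
cap 122 [ 636.27783785 -304.76470972   84.54558008]
pod white [ 566.24444898 -299.57465181   53.10444378] [ 666.27340576 -215.87981916   63.59220646]
```

Both views agree: yaw is −2°, the rocker is at (617,−222), the rail is at (532,−28) and the box origin is about (667,−33). The rail and rocker sizes match the ones given. Next come IK checks and the switch press.

```bash
cat >> h.py <<'E'
from scipy.spatial.transform import Rotation as Ro
YAW=np.radians(-2.1)
def ori(p):  # pitch p deg below horizontal, heading along box x, tool y = -box y
    p=np.radians(p); c,s=np.cos(p),np.sin(p)
    M=np.array([[s,0,c],[0,-1,0],[c,0,-s]]).T
    return (Ro.from_euler('z',YAW)*Ro.from_matrix(M)).as_quat()
PIV=np.array([747.,-36,105])
def sh(r,th,off,y=0):  # world point at radius r on shield angle th, off below mid plane
    x=-r*np.cos(th)+off*np.sin(th); z=-1*off*np.cos(th)+r*np.sin(th)
    x=-r*np.cos(th)-off*np.sin(th)
    return PIV+Ro.from_euler('z',YAW).apply([x,y,z])
E
python3 - <<'E'
from h import *
for p in(70,):print(arm.solve_ik([612,-221.6,120],ori(p)),arm.solve_ik([612,-221.6,66],ori(p)))
for p in(-10,0,15,30):
    for th,off in((0,60),(0,17),(.6,15),(1.2,10)):
        q=arm.solve_ik(sh(210,th,off),ori(p)); print(p,th,sh(210,th,off).round(),None if q is None else np.round(q,2))
    print(arm.solve_ik([430,-25,88],ori(p)) is not None,arm.solve_ik([460,-25,88],ori(p)) is not None)
E
```

```text
[-0.62407257  0.23776779  1.7766254   0.25520329  0.84938908  0.84108526] [-0.62407257  0.31928297  1.79971187  0.28225823  0.74852603  0.80234607]
-10 0 [537. -28.  45.] [-2.68  2.2   2.27  0.89  0.64 -2.45]
-10 0 [537. -28.  88.] [-2.68  2.19  2.36  0.97  0.6  -2.55]
-10 0.6 [565. -29. 211.] [-0.54  0.31  2.51  2.65  1.46 -1.42]
-10 1.2 [662. -33. 297.] [-0.4   0.14  2.33  2.74  1.12 -1.32]
True True
0 0 [537. -28.  45.] [-0.62  0.83  2.39  2.56  1.63 -1.61]
0 0 [537. -28.  88.] [-0.62  0.64  2.47  2.56  1.54 -1.55]
0 0.6 [565. -29. 211.] [-0.55  0.03  2.58  2.57  1.12 -1.29]
0 1.2 [662. -33. 297.] [-0.4  -0.03  2.35  2.63  0.81 -1.2 ]
True True
15 0 [537. -28.  45.] [-0.59  0.46  2.51  2.56  1.17 -1.47]
15 0 [537. -28.  88.] [-0.59  0.23  2.58  2.51  1.03 -1.37]
15 0.6 [565. -29. 211.] [-0.53 -0.31  2.6   2.24  0.62 -0.91]
15 1.2 [662. -33. 297.] [-0.39 -0.21  2.3   2.16  0.42 -0.73]
False False
30 0 [537. -28.  45.] [-0.52  0.13  2.54  2.41  0.65 -1.21]
30 0 [537. -28.  88.] [-0.52 -0.08  2.57  2.22  0.53 -0.98]
30 0.6 [565. -29. 211.] [-0.47 -0.43  2.48  1.37  0.38 -0.01]
30 1.2 [662. -33. 297.] [-0.36 -0.24  2.16  0.98  0.34  0.45]
False False
```

```bash
python3 - <<'E'
from h import *
arm.clamp(20)
arm.goto([612,-221.6,130],ori(70))
o=arm.get_obs();print(o['time'],o['tool_pos'],o['finger_gap'],o['ft_force'])
arm.servo_line([612,-221.6,88],vel=80)
print(arm.servo_line([612,-221.6,62],vel=15,threshold=11))
o=arm.get_obs();print(o['time'],o['tool_pos'],o['ft_force'])
im=arm.get_image('scene')
save('press',cv2.resize(im['frame'][100:250,220:420],None,fx=4,fy=4,interpolation=2))
E
```

```text
2.775 [ 611.95421962 -222.6299636   130.40748287] -0.0018822110058026298 [-0.07121635  1.35875276  0.30030426]
True
4.6 [ 611.82632109 -221.75224826   70.4284166 ] [-3.74720166  0.96891189  6.07429785]
```

View pics/press.png

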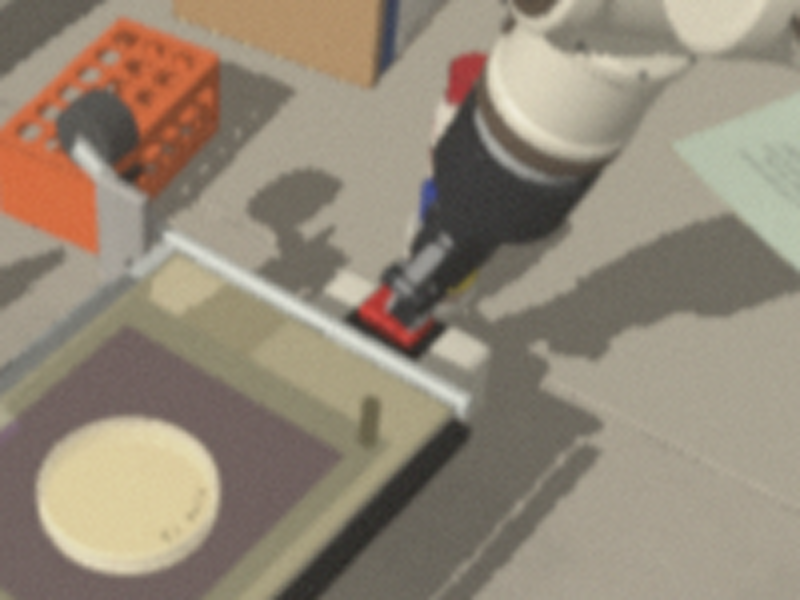

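The fingertip sits on the front end of the rocker, at crop (405,305), with its edge at about z 67, which is where I expect the off position. I'll give it a second firm press, retract, and check the rocker's slope with the wrist and scene depth.

```bash
python3 - <<'E'
from h import *
import pickle
print(arm.servo_line([612,-221.6,64],vel=10,threshold=10))
o=arm.get_obs();print(o['time'],o['tool_pos'],o['ft_force'])
arm.servo_line([605,-221.6,130],vel=120)
arm.servo_line([480,-150,210],vel=200)
def slope(im):
    P=cloud(im); hsv=cv2.cvtColor(im['frame'],cv2.COLOR_RGB2HSV); h,s,v=[hsv[...,i].astype(int) for i in range(3)]
    X,Y,Z=np.moveaxis(P,-1,0)
    m=((h<8)|(h>172))&(s>110)&(v>80)&(Z>45)&(Z<90)&(X>560)&(X<680)&(Y>-280)&(Y<-160)
    A=np.c_[X[m]-617,np.ones(m.sum())]; return m.sum(),np.linalg.lstsq(A,Z[m],rcond=None)[0]
for n in('top','scene'):
    im=arm.get_image(n); print(n,'before',slope(pickle.load(open(n+'.pkl','rb'))),'after',slope(im))
    if n=='scene': save('after',cv2.resize(im['frame'][100:250,220:420],None,fx=4,fy=4,interpolation=2))
print(arm.get_obs()['time'])
for az in(0,-20,-40,20,40,60,90,-90):
  for p in(0,10,20):
    O=(Ro.from_euler('z',np.radians(az))*Ro.from_quat(ori(p))).as_quat()
    r=[]
    for th,off in((0,60),(0,17),(.6,15),(1.2,10)):
        q=arm.solve_ik(sh(210,th,off),O); r.append(None if q is None else np.round(q,2).tolist())
    print(az,p,r)
E
```

```text
True
4.925 [ 611.85614438 -221.78303263   70.42937413] [-3.80231957  0.15983223  6.56219906]
top before (np.int64(139), array([-0.23428584, 69.27965163])) after (np.int64(145), array([4.16303443e-02, 6.91139619e+01]))
scene before (np.int64(165), array([-0.10376558, 69.91410254])) after (np.int64(168), array([ 0.19081387, 69.94816193]))
6.6583
0 0 [[-0.62, 0.83, 2.39, 2.56, 1.63, -1.61], [-0.62, 0.64, 2.47, 2.56, 1.54, -1.55], [-0.55, 0.03, 2.58, 2.57, 1.12, -1.29], [-0.4, -0.03, 2.35, 2.63, 0.81, -1.2]]
0 10 [[-0.6, 0.59, 2.48, 2.57, 1.33, -1.53], [-0.6, 0.37, 2.56, 2.54, 1.21, -1.45], [-0.54, -0.22, 2.61, 2.39, 0.77, -1.08], [-0.4, -0.17, 2.33, 2.38, 0.53, -0.95]]
0 20 [[-0.57, 0.34, 2.53, 2.54, 0.99, -1.41], [-0.57, 0.11, 2.59, 2.46, 0.85, -1.28], [-0.51, -0.38, 2.57, 2.02, 0.5, -0.68], [-0.38, -0.23, 2.26, 1.82, 0.34, -0.39]]
-20 0 [[-0.13, 0.81, 2.32, 3.39, 1.55, -1.58], [-0.13, 0.63, 2.39, 3.39, 1.46, -1.6], [-0.12, 0.11, 2.49, 3.44, 1.05, -1.72], [-0.1, 0.05, 2.27, 3.55, 0.79, -1.87]]
-20 10 [[-0.14, 0.59, 2.4, 3.4, 1.25, -1.61], [-0.14, 0.4, 2.47, 3.41, 1.13, -1.64], [-0.13, 
[... 2270 characters left out ...]
, [-0.64, 0.8, 1.22, 1.28, 2.11, -0.53]]
90 10 [[-0.75, 0.94, 1.5, 0.89, 1.86, -1.04], [-0.75, 0.85, 1.54, 0.9, 1.89, -1.0], [-0.72, 0.66, 1.52, 0.99, 1.99, -0.81], [-0.64, 0.73, 1.22, 1.15, 2.04, -0.54]]
90 20 [[-0.74, 0.82, 1.57, 0.82, 1.74, -1.01], [-0.74, 0.73, 1.6, 0.82, 1.78, -0.97], [-0.71, 0.57, 1.55, 0.89, 1.9, -0.78], [-0.62, 0.66, 1.22, 1.02, 1.97, -0.53]]
-90 0 [None, None, None, None]
-90 10 [[0.26, 0.93, 1.53, -1.23, 1.62, -2.22], [0.26, 0.84, 1.57, -1.23, 1.64, -2.27], [0.25, 0.65, 1.55, -1.26, 1.7, -2.47], None]
-90 20 [[0.24, 0.81, 1.59, -1.13, 1.49, -2.28], [0.24, 0.72, 1.62, -1.13, 1.52, -2.33], [0.23, 0.55, 1.57, -1.14, 1.6, -2.54], [0.19, 0.64, 1.25, -1.17, 1.67, -2.77]]
```

View pics/after.png

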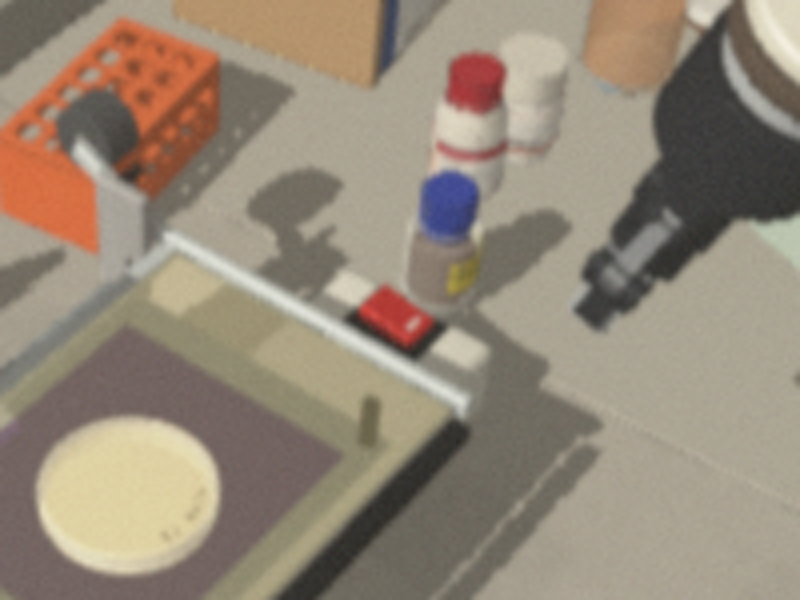

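The rocker has visibly flipped, but the slope estimate (a change of about 0.29) is blurred. I'll average the depth over the rocker's interior and check the frame height, to be sure it was the rocker that stopped the finger.

```bash
python3 - <<'E'
from h import *
import pickle
def prof(ims,tag):
    P=np.mean([cloud(i) for i in ims],0); hsv=cv2.cvtColor(ims[0]['frame'],cv2.COLOR_RGB2HSV); h,s,v=[hsv[...,i].astype(int) for i in range(3)]
    X,Y,Z=np.moveaxis(P,-1,0); D=(P-[617,-222,0])@Ro.from_euler('z',YAW).as_matrix(); a,b=D[...,0],D[...,1]
    for nm,m in(('rocker',abs(b)<8),('sides',(abs(b)>14)&(abs(b)<17))):
        print(tag,nm,[(c,round(float(np.median(Z[m&(abs(a-c)<2.5)])),1)) for c in range(-25,26,5) if (m&(abs(a-c)<2.5)).any()])
for n in('top','scene'):
    prof([pickle.load(open(n+'.pkl','rb'))],n+' before'); prof([arm.get_image(n) for _ in range(6)],n+' after')
print(arm.get_obs()['time'])
E
```

```text
top before rocker [(-25, 60.2), (-20, 66.4), (-15, 73.9), (-10, 72.7), (-5, 72.2), (0, 70.3), (5, 68.0), (10, 68.9), (15, 68.2), (20, 60.0), (25, 57.4)]
top before sides [(-25, 62.5), (-20, 59.7), (-15, 62.5), (-10, 61.6), (-5, 61.6), (0, 60.1), (5, 60.0), (10, 61.4), (15, 60.0), (20, 59.7), (25, 57.7)]
top after rocker [(-25, 60.6), (-20, 64.2), (-15, 67.7), (-10, 69.6), (-5, 70.7), (0, 71.0), (5, 71.4), (10, 72.5), (15, 74.0), (20, 61.2), (25, 58.1)]
top after sides [(-25, 60.8), (-20, 61.5), (-15, 61.2), (-10, 60.8), (-5, 61.5), (0, 61.5), (5, 60.6), (10, 60.9), (15, 60.7), (20, 60.9), (25, 57.7)]
scene before rocker [(-25, 60.3), (-20, 62.3), (-15, 73.2), (-10, 73.9), (-5, 72.5), (0, 72.4), (5, 71.4), (10, 70.1), (15, 69.1), (20, 64.5), (25, 61.9)]
scene before sides [(-25, 60.2), (-20, 62.7), (-15, 61.7), (-10, 61.5), (-5, 61.5), (0, 62.7), (5, 62.9), (10, 62.3), (15, 61.4), (20, 60.6), (25, 61.1)]
scene after rocker [(-25, 59.7), (-20, 62.3), (-15, 67.5), (-10, 69.4), (-5, 70.4), (0, 72.0), (5, 72.9), (10, 73.8), (15, 74.9), (25, 62.3)]
scene after sides [(-25, 60.3), (-20, 63.1), (-15, 62.2), (-10, 61.8), (-5, 62.4), (0, 63.1), (5, 63.0), (10, 61.5), (15, 62.4), (20, 62.5), (25, 62.1)]
7.2583
```

The frame top is at about 61 mm, well below the contact height. The rocker profile is now the mirror image of before (about ±0.2), so the lamp is fully off. Now the shield: I go under the rail with a near-horizontal finger and follow its arc.

```bash
cat >> h.py <<'E'
O2=(Ro.from_euler('z',np.radians(27))*Ro.from_quat(ori(10))).as_quat()
FW=Ro.from_quat(O2).apply([0,0,1])*[1,1,0]; FW/=np.linalg.norm(FW)
ths=np.arange(.15,1.31,.23)
path=[sh(210,t,6+11*np.cos(t)) for t in ths]
E
cat > plan.py <<'E'
from h import *
c=sh(210,0,39)
for b in(45,60,75,100):
    for dz in(0,90): 
        q=arm.solve_ik(c-FW*b+[0,0,dz],O2); print(b,dz,(c-FW*b).round(),None if q is None else np.round(q,2))
for p in path: print(p.round(),np.round(arm.solve_ik(p,O2),2))
E
python3 plan.py
```

```text
45 0 [496. -47.  66.] [-1.1   0.51  2.41  1.57  1.39 -1.34]
45 90 [496. -47.  66.] [-1.1   0.1   2.52  1.52  1.4  -1.04]
60 0 [483. -54.  66.] [-1.16  0.5   2.43  1.51  1.4  -1.35]
60 90 [483. -54.  66.] [-1.16  0.08  2.54  1.46  1.43 -1.04]
75 0 [469. -60.  66.] [-1.22  0.5   2.44  1.45  1.42 -1.36]
75 90 [469. -60.  66.] [-1.22  0.07  2.55  1.41  1.46 -1.05]
100 0 [446. -70.  66.] [-1.32  0.49  2.46  1.36  1.43 -1.38]
100 90 [446. -70.  66.] [-1.32  0.05  2.58  1.32  1.51 -1.06]
[537. -28. 120.] [-0.93  0.3   2.42  1.69  1.33 -1.15]
[546. -29. 168.] [-0.91  0.12  2.44  1.67  1.3  -0.98]
[566. -29. 213.] [-0.86 -0.    2.41  1.66  1.26 -0.83]
[597. -30. 252.] [-0.79 -0.05  2.34  1.67  1.2  -0.71]
[636. -32. 284.] [-0.72 -0.03  2.24  1.68  1.13 -0.62]
[682. -34. 305.] [-0.65  0.04  2.11  1.69  1.07 -0.57]
```

```bash
python3 - <<'E'
from h import *
c=sh(210,0,39)
def st(t): o=arm.get_obs();print(t,round(o['time'],2),o['tool_pos'].round(1),o['ft_force'].round(1))
arm.goto(c-FW*90+[0,0,100],O2); st('pre')
print(arm.servo_line(c-FW*90,vel=120,threshold=12)); st('down')
print(arm.servo_line(c,vel=80,threshold=8)); st('under')
im=arm.get_image('scene'); save('under',im['frame'][100:400,100:560])
E
```

```text
pre 8.89 [455.6 -66.4 166.1] [ 0.   1.3 -0.4]
False
down 9.88 [455.6 -66.3  66.3] [-0.3  0.3  0.8]
False
under 11.15 [537.  -28.5  66. ] [-0.1  0.1 -0.2]
```

View pics/under.png

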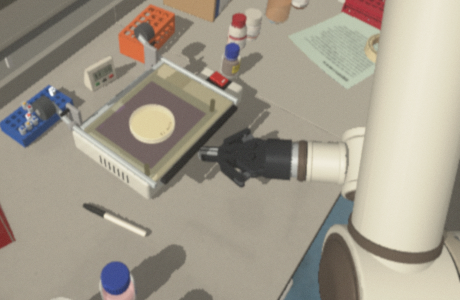

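The fingertip is under the rail at (205,153) with no contact, and the wrist is clear of the table. Now I lift it along the arc.

```bash
python3 - <<'E'
from h import *
def st(t): o=arm.get_obs();print(t,round(o['time'],2),o['tool_pos'].round(1),o['ft_force'].round(1))
for t,p in zip(ths,path):
    hit=arm.servo_line(p,vel=70,threshold=14); st((round(t,2),hit))
    if hit: break
else:
    arm.pause(1.0)
    im=arm.get_image('scene'); save('open',im['frame'][40:400,60:560])
E
```

```text
(np.float64(0.15), False) 12.12 [536.9 -28.4 119.4] [ 0.5 -0.8 -0.3]
(np.float64(0.38), False) 12.97 [545.9 -28.5 167.4] [-0.4 -0.6 -0.1]
(np.float64(0.61), False) 13.82 [566.2 -29.2 212.6] [-1.3 -0.1 -0.3]
(np.float64(0.84), False) 14.69 [596.8 -30.3 252.1] [-0.3  0.1 -0.4]
(np.float64(1.07), False) 15.56 [636.1 -31.7 283.3] [-0.2  0.8 -0.6]
(np.float64(1.3), False) 16.43 [682.  -33.5 304.5] [-0.1 -0.4 -0.4]
```

View pics/open.png

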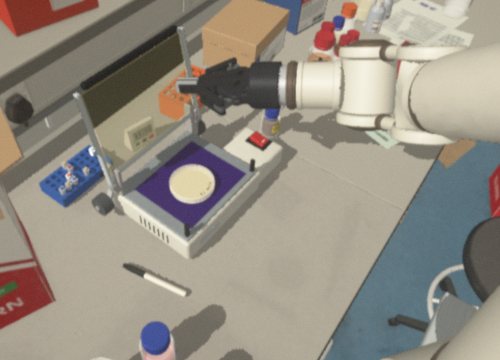

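The shield stands open on its stops, with its rail at about (120,55), and the dish, bottle and pen are in place. I'll retreat, verify the rail angle and hand in.

```bash
python3 - <<'E'
from h import *
arm.servo_line(path[-1]-FW*180,vel=150)
import time
for k in range(2):
    im=arm.get_image('scene');P=cloud(im);v=im['frame'].max(-1)
    m=(v<75)&(P[...,2]>290)&(P[...,2]<340)&(P[...,0]>680)&(P[...,0]<860)&(abs(P[...,1]+35)<130)
    p=np.median(P[m],0); print(m.sum(),p.round(),'theta',np.pi/2+np.arctan2(p[0]-747,p[2]-105)); arm.pause(.3)
print(arm.get_obs()['time'],arm.get_obs()['ft_force'].round(1))
print(arm.finish_job())
E
```

```text
1874 [783. -24. 309.] theta 1.7436938764921774
1877 [783. -24. 308.] theta 1.7439211444852487
19.5333 [-0.8 -0.4 -0.2]
the job is handed in; nothing more can be done
None
```

The lamp was switched off first, then the shield pushed up to stand open on its stops (measured 1.74 rad), with the dish, bottle and pen looking undisturbed in the camera view; the job was handed in at about 19.5 s.

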